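# Open the child-safe mending box

## Robot

A 6-joint arm with a two-finger parallel gripper is mounted at the origin on a cart in front of the work surface, level with it; the furniture and walls round the work are solid. World frame = base frame: x ahead of the robot, y to its left, z up, the work surface at z = 0. Lengths are in mm, angles in rad, forces in N, time in s.
With the tool pointing down it reaches from about 400 to 825 mm from the base axis. Payload 7 kg.
Tool frame: the origin (TCP) lies on the centre line of the jaws, within the pads' length; the fingertips stand 11 mm ahead of it and the grasp point (between the pads) lies 8 mm behind it; z points along the fingers, y is the line along which they close (so a half turn about z gives the same grasp; the last joint's range is limited). The gripper opens to 88 mm and grips with 3 to 60 N. Pads are 19 mm wide; open, the fingers measure 130 mm over their backs; the gripper's body (78 mm by 193 mm) begins 47 mm behind the grasp point.
Start: joints at [1.547, 0.359, 0.012, 0, -1.224, -0.288], TCP at [207.08, 642.428, 237.561] pointing down, gripper open.
Joint ranges: [-3.07, 3.07], [-1.43, 2.12], [-1.02, 1.25], [-3.03, 1.67], [-3.05, -0], [-3.03, 3.03]. Speed limits (rad/s): [2.39, 2.39, 3.01, 3.14, 3.14, 3.14].

## Interface

Orientations are given as a rotation vector (axis times angle).
In Python, from rig import manip gives the robot as it stands.
- The arm moves only by the shell command python3 -m creep 'ROWS' [FORCE]. ROWS is JSON, one flat list of numbers, 5 for each row, row after row: the shift along the tool's x, y, z scaled (see below), then the turn about the tool's z scaled (see below), then the finger opening in mm, from 0 to 87.6. A call has 1 to 5 rows; each row is the pose to reach, as a shift and turn from the pose commanded when the call began, along the tool's axes at that moment; what a row does not reach only later rows make up. The controller multiplies each number of a shift by 0.15 m and each number of a turn by 0.5 rad. A row lasts 1/10 s, in which the tool goes at most 50 mm and 8.59 degrees, less where a joint would pass 70% of its speed; a pose out of reach is approached as far as the arm can. A call with a number of a shift or a turn outside -1 to 1 is refused whole. A call with a gripper value outside its range is refused whole. The fingers move at their own pace and stop on an object; FORCE is the grip in N (left out, the last holds). Time passes only in rows, so rows that repeat a pose let the fingers close. It gives the time, the measured TCP pose, the force, the opening and the grip force at its end, in the units of the state.
- manip.get_state(): the state, without advancing time (a new reading comes with each control period).
- manip.grab_frame(name): name is "scene" or "top" or "wrist"; returns the picture (420x560x3 uint8, red, green, blue); there is no depth.
- manip.get_calibration(name): a dict with "K" (3x3 intrinsics, pixels), "dist_coeffs" ([k1, k2, p1, p2, k3] as OpenCV has them; the pictures are not rectified), "cam_to_world" (4x4, takes a point from camera to world coordinates). Camera axes: x right, y up, looking along -z (the intrinsics and any distortion apply to the point x, -y, -z); pixel columns grow to the right and rows downward; lengths in mm; the calibration is good to about 2 mm. A picture is of the moment at which its call begins: read the wrist's pose just before it. get_calibration takes no time and is no camera call; for the wrist camera it gives the pose at the moment of the call.
- manip.finish_job(): hands the job in; it is judged then, once.
The state is a dict: "clock": time; "joint_positions": joint angles; "joint_velocities": joint speeds; "joint_efforts": joint torques, N m; "tcp_pos": TCP position; "tool_rot": TCP orientation; "wrist_force": force on the tool from outside, world axes, zero at the start; "wrist_torque": the same for the moment, N m; "grip_width": opening from 0.0 (shut) to 1.0 (fully open); "gripper_force": force on a finger pad.
Only numpy, scipy, OpenCV 4.12 (cv2) and the standard library are available. Lean on these libraries where they do the work, as an engineer would, in place of code of your own. Each camera call takes 0.05 s, during which the arm holds its last target. There are 200 camera calls.

## Task

Open the child-safe mending box on the desk with the fingertips: press its orange spring bar down and, while holding it down, push the lid by its black cross handle away from the near end so that the lid slides past the catch; keep pushing until the lid is fully open, then let go so that the orange bar springs back up and locks the lid open. Only press and push: do not grip the handle between the fingers, do not lift anything, do not force the lid or the bar, and leave the other things on the desk where they are.

Things in the scene. Friction and masses are not known exactly. Their poses are not given: they have to be found in the camera images.
- mending_box: White plastic box, 200 mm (x) x 140 mm (y), top at 72 mm, fixed on rubber feet. Origin: centre of its underside. +x is the way the lid opens; the near end is x = -100 mm. On the right (y = -70 to -42 mm) a flat rail, top z = 72 mm, carries the orange press bar; a grey lip 4 mm high lies on it at x = 62 to 96 mm. Left of the rail lies the lid, grey frame and clear sheet, top also at z = 72 mm.
- lid (a joint): Lid travel along the box's +x, m: 0 shut, 0.085 fully open at its stop. Friction about 1.5 N. Shut, a nose of the press bar stands in a notch of the lid's edge and locks it (1.5 mm play). With the bar down over 7 mm the lid is free; past 3 mm of travel its edge covers the nose. A second notch meets the nose in the last 4 mm before the stop: the bar, let go, springs up there and locks the lid.
- handle_face (a point): Point to push: near face of the lid's black cross handle where it overhangs the bar; in the box's frame x = -39 mm + lid travel, y = -56, z = 101 mm. The handle is an upright plate 10 mm thick (x), y = -70 to 52 mm, top z = 115 mm; over rail and bar (y below -38 mm) its lower edge is at z = 87 mm, over the lid it stands on a flange 4 mm high that begins 6 mm before the face.
- handle_near: Near half (5 mm) of the black cross handle's plate, with the face that is pushed, and its foot. Origin: the box's origin shifted by the lid travel (not on the handle).
- handle_far: Far half (5 mm) of the same plate. Origin as for handle_near. Fingers pressing on both halves at once are gripping the handle.
- press_bar (a joint): How far the orange press bar is pushed down, m: 0 up, 0.010 at its bottom stop. Spring: 3 N at the top of the travel, 5.5 N at the bottom. It springs back when let go, unless the lid's edge lies over its nose.
- bar_press_point (a point): Point on top of the orange press bar, 23 mm before the shut handle's near face: in the box's frame x = -62, y = -56, z = 84 mm when up; goes down with the bar. The bar spans x = -85 to 20 mm, y = -66 to -46 mm; its top is 12 mm above the rail when up, 2 mm above it at the bottom stop, so a fingertip can slide along it while holding it down.
- stapler: Dark grey stapler, 146 x 36 x 60 mm, lying beside the rail side of the box. Bystander: leave it. Origin: centre of its underside.
- tape_measure: Yellow tape measure, 33 x 71 x 64 mm, beside the box's left side. Bystander: leave it. Origin: centre of its underside.
- scissors: Scissors with red handles, 199 mm long, 9 mm high, lying at the left. Bystander: leave it. Origin: centre of its underside.
- spool: Green thread spool, 25 mm wide, 50 mm high, standing beside the box's left side. Bystander: leave it. Origin: centre of its underside.
- binder_clip: Black binder clip, 26 x 32 x 41 mm, on the desk beyond the far end of the box. Bystander: leave it. Origin: centre of its underside.

How it is judged (in metres and radians):
On the way:
1. the lid has started past the catch while the fingers hold the orange bar down (value of joint press_bar above 0.005 m and contact force between the fingers and press_bar above 0.5 N and value of joint lid above 0.003 m), for 0.05 s.
At the end, for the whole second after the job is handed in: The lid is open to within 6 mm of its end stop and at rest, the orange bar is up again (within 2.5 mm of the top) in the lid's second notch (value of joint lid above 0.079 m and value of joint press_bar below 0.0025 m and velocity of joint lid between -0.01 and 0.01 m/s); the robot touches nothing.
It fails at once if the handle is gripped between the fingers (contact force between the fingers and handle_near above 2 N and contact force between the fingers and handle_far above 2 N).
It fails at once if the lid is forced (more than 60 N on its handle) (contact force between the arm and handle_near above 60 N).
It fails at once if the press bar is forced (more than 60 N) (contact force between the arm and press_bar above 60 N).
It fails at once if another thing on the desk is moved more than 15 mm or lifted (distance of any of stapler, tape_measure, scissors, spool, binder_clip from where it was at the start of the episode above 0.015 m).
It also fails if it takes over 38 s, if anything falls off the work surface, if the arm or the gripper's body presses on something with over 40 N, if the wrist force passes 120 N, or if a joint passes its speed limit or range.

## Working session

There is one attempt and no reset: what is moved stays moved. The work goes in short steps, Python scripts to look and compute and a shell command to move; the robot and the scene stay as the last step left them, time stands still between calls to the robot, and variables do not carry over. Pictures are saved under pics/ and viewed, at most 10 in all, crops included, and the job is handed in when it is done.

```bash
mkdir -p pics; python3 - <<'E'
from rig import manip
import cv2,numpy as np
s=manip.get_state();print(s)
for n in("top","scene"):
    im=manip.grab_frame(n);cv2.imwrite(f"pics/{n}0.png",im[:,:,::-1])
    c=manip.get_calibration(n);print(n,c)
E
```

```text
{'clock': 0.0, 'joint_positions': array([ 1.54705782e+00,  3.59400630e-01,  1.10556579e-02, -3.67101931e-04,
       -1.22411817e+00, -2.88094678e-01]), 'joint_velocities': array([-0.00062744,  0.00056704, -0.00020727, -0.00101207, -0.00144956,
       -0.00144248]), 'joint_efforts': array([-3.94483031e-04, -5.82716274e+01,  2.93054366e+01,  6.99729323e+00,
        7.06183855e-03, -1.61405947e-04]), 'tcp_pos': array([206.96976282, 641.97872976, 236.60934934]), 'tool_rot': array([ 3.10177626e+00, -4.87774482e-01, -1.92274318e-04]), 'wrist_force': array([-0.43927369, -0.01267864, -0.80444466]), 'wrist_torque': array([ 0.01929454, -0.0230819 , -0.03104464]), 'gripper_force': 0.0, 'grip_width': 1.0007951476706896}
top {'K': array([[384.79013722,   0.        , 280.05490197],
       [  0.        , 384.79013722, 208.20630826],
       [  0.        ,   0.        ,   1.        ]]), 'dist_coeffs': array([-0.02348842,  0.        ,  0.        ,  0.        ,  0.        ]), 'cam_to_world': array([[ 1.58794374e-02,  9.90861271e-01, -1.33946952e-01,
         4.47301446e+02],
       [-9.99566438e-01,  1.90534825e-02,  2.24477313e-02,
         1.10682691e+02],
       [ 2.47947435e-02,  1.33532420e-01,  9.90734229e-01,
         1.10013929e+03],
       [ 0.00000000e+00,  0.00000000e+00,  0.00000000e+00,
         1.00000000e+00]])}
scene {'K': array([[424.91077765,   0.        , 277.78808649],
       [  0.        , 424.91077765, 212.28857055],
       [  0.        ,   0.        ,   1.        ]]), 'dist_coeffs': array([-0.08881322,  0.        ,  0.        ,  0.        ,  0.        ]), 'cam_to_world': array([[ 5.70810953e-01,  3.84581032e-01, -7.25446267e-01,
        -7.76909709e+01],
       [-8.21081377e-01,  2.67873596e-01, -5.04052685e-01,
        -3.66232621e+02],
       [ 4.78798076e-04,  8.83369213e-01,  4.68677506e-01,
         5.53722562e+02],
       [ 0.00000000e+00,  0.00000000e+00,  0.00000000e+00,
         1.00000000e+00]])}
```

View pics/top0.png

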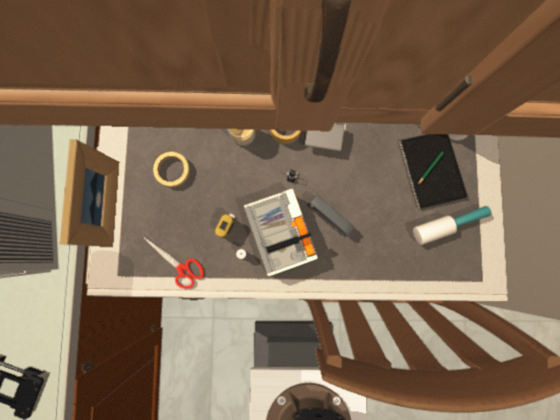

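View pics/scene0.png

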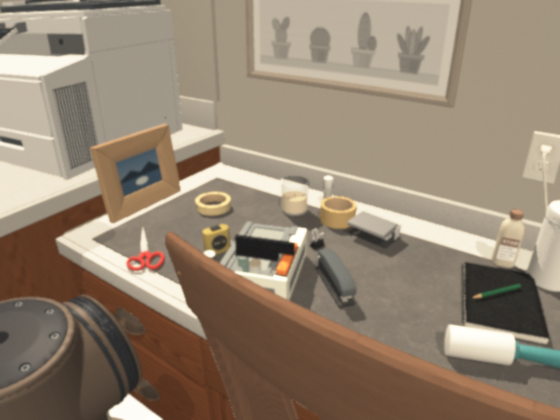

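The top view shows the box centred near (281,232) with its near end at the lower edge (about row 270). It opens up and slightly left; the orange bar is at (298,228)-(307,250) and the black handle at about (288,243). The stapler lies right of it, and the cabinet overhead begins above row 125. The scene view shows the same box at (265,258).

```bash
cat > h.py <<'E'
import cv2,numpy as np
from rig import manip
def ray(c,px):
    u=cv2.undistortPoints(np.array(px,float).reshape(-1,1,2),c["K"],c["dist_coeffs"]).reshape(-1,2)
    T=c["cam_to_world"];d=np.c_[u[:,0],-u[:,1],-np.ones(len(u))]@T[:3,:3].T
    return T[:3,3],d
def onz(c,px,z):
    o,d=ray(c,px);return o+d*((z-o[2])/d[:,2])[:,None]
def proj(c,P):
    T=np.linalg.inv(c["cam_to_world"]);p=np.atleast_2d(P)@T[:3,:3].T+T[:3,3]
    p=p*[1,-1,-1];return cv2.projectPoints(p,np.zeros(3),np.zeros(3),c["K"],c["dist_coeffs"])[0].reshape(-1,2)
def orange(im):
    h=cv2.cvtColor(im,cv2.COLOR_RGB2HSV);return cv2.inRange(h,(5,190,150),(16,255,255))
E
python3 - <<'E'
from h import *
im=cv2.imread("pics/top0.png");rgb=im[:,:,::-1].copy();c=manip.get_calibration("top")
m=orange(rgb);m[:210]=0;m[275:]=0;m[:,:280]=0;m[:,325:]=0
P=np.argwhere(m)[:,::-1];print(len(P),P.min(0),P.max(0))
r=cv2.minAreaRect(P.astype(np.float32));print(onz(c,cv2.boxPoints(r),84).round(1),onz(c,[r[0]],84))
h=cv2.cvtColor(rgb,cv2.COLOR_RGB2HSV);w=cv2.inRange(h,(0,0,150),(180,70,255));w[:180]=0;w[280:]=0;w[:,:243]=0;w[:,320:]=0
w[240:260,:247]=0
n,l,s,_=cv2.connectedComponentsWithStats(w);k=1+s[1:,4].argmax();Q=np.argwhere(l==k)[:,::-1]
r=cv2.minAreaRect(Q.astype(np.float32));b=onz(c,cv2.boxPoints(r),72);print(b.round(1),np.linalg.norm(b-np.roll(b,1,0),axis=1))
cr=cv2.resize(im[170:290,210:370],None,fx=5,fy=5,interpolation=cv2.INTER_CUBIC);cv2.imwrite("pics/c1.png",cr)
E
```

```text
163 [292 217] [313 255]
[[554.   60.6  84. ]
 [564.9  33.   84. ]
 [467.3  -4.6  84. ]
 [456.6  22.7  84. ]] [[510.41896759  27.80533911  84.        ]]
[[593.4 189.6  72. ]
 [645.1  54.2  72. ]
 [452.9 -15.5  72. ]
 [404.1 117.5  72. ]] [202.55908268 144.88844394 204.46240716 141.62756773]
```

View pics/c1.png

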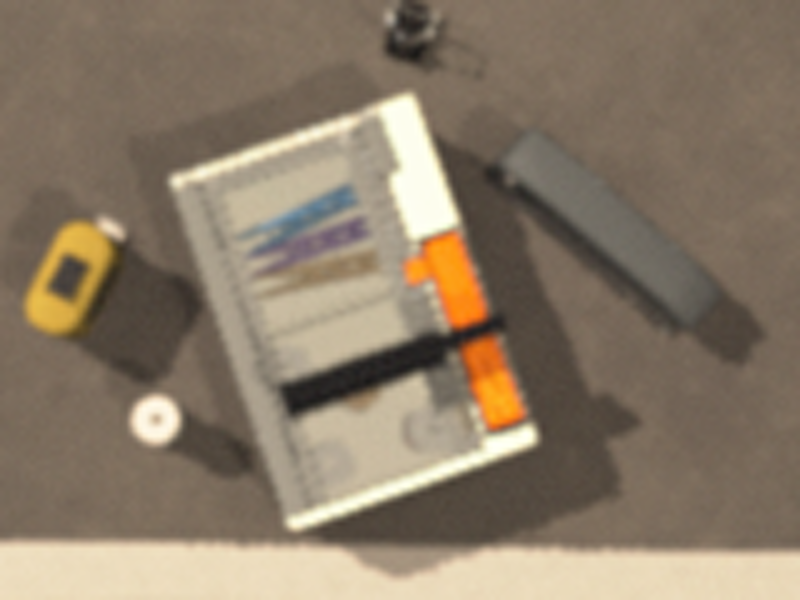

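```bash
python3 -m creep '[0.2,0.21,0,0.25,0, 0.4,0.42,0,0.5,0, 0.6,0.63,0,0.75,0, 0.77,0.85,0,0.9,0, 0.77,0.85,0,0.9,0]' 5
cat >> h.py <<'E'
from scipy.spatial.transform import Rotation as R
C=np.array([523.9,86.45]);YAW=np.radians(20.2)
def box(p):  # box frame -> world
    c,s=np.cos(YAW),np.sin(YAW);return np.r_[C+np.array([[c,-s],[s,c]])@np.array(p[:2]),p[2]]
def unbox(w):
    c,s=np.cos(YAW),np.sin(YAW);return np.r_[np.array([[c,s],[-s,c]])@(np.array(w[:2])-C),w[2]]
def go(p): # needed shift/turn in move units to put TCP at box point p, tool y along box -x
    s=manip.get_state();M=R.from_rotvec(s["tool_rot"]).as_matrix();y=M[:,1]
    t=-(YAW+np.pi-np.arctan2(y[1],y[0]));t=(t+np.pi)%(2*np.pi)-np.pi
    print("clk",s["clock"],"box tcp",unbox(s["tcp_pos"]).round(1),"F",s["wrist_force"].round(1),"shift",(M.T@(box(p)-s["tcp_pos"])/150).round(3),"turn",round(t/.5,3),"q",s["joint_positions"].round(2))
E
python3 -c "
from h import *
go([-65,-56,150])"
```

```text
clock: 0.6
tcp_pos: [278.9, 481.3, 237.9]
tool_rot: [2.913, -1.175, -0.001]
wrist_force: [-0.1, 1.0, 0.8]
grip_width: 0.604
gripper_force: 0.0
clk 0.6 box tcp [-93.6 455.2 237.9] F [-0.1  1.   0.8] shift [3.15  1.314 0.587] turn 0.903 q [ 1.4   0.16 -0.25 -0.   -1.16 -0.59]
```

```bash
python3 -m creep '[0.25,0.1,0,0.25,0, 0.5,0.2,0,0.5,0, 0.75,0.3,0,0.75,0, 1,0.4,0,0.9,0, 1,0.4,0,0.9,0]' && python3 -c "
from h import *
go([-65,-56,150])"
```

```text
clock: 1.1
tcp_pos: [345.7, 335.3, 237.6]
tool_rot: [2.578, -1.795, -0.0]
wrist_force: [-0.0, 0.2, -0.8]
grip_width: 0.146
gripper_force: 0.0
clk 1.1 box tcp [-81.3 295.1 237.6] F [-0.   0.2 -0.8] shift [ 2.341 -0.105  0.585] turn 0.003 q [ 1.18  0.04 -0.4  -0.   -1.14 -0.83]
```

```bash
python3 -m creep '[0.3,-0.02,0,0,0, 0.6,-0.04,0,0,0, 0.9,-0.05,0,0,0, 1,-0.05,0,0,0, 1,-0.05,0,0,0]' >/dev/null&& python3 -m creep '[0.3,-0.02,0,0,0, 0.6,-0.04,0,0,0, 0.9,-0.05,0,0,0, 1,-0.05,0,0,0, 1,-0.05,0,0,0]' && python3 -c "
from h import *
go([-65,-56,150])
cv2.imwrite('pics/w1.png',manip.grab_frame('wrist')[:,:,::-1])"
```

```text
clock: 2.1
tcp_pos: [465.1, 62.2, 237.2]
tool_rot: [2.58, -1.791, -0.0]
wrist_force: [-0.2, 0.1, -0.6]
grip_width: 0.006
gripper_force: 0.0
clk 2.1 box tcp [-63.6  -2.4 237.2] F [-0.2  0.1 -0.6] shift [0.357 0.011 0.581] turn 0.009 q [ 0.55  0.01 -0.42  0.   -1.13 -0.2 ]
```

View pics/w1.png

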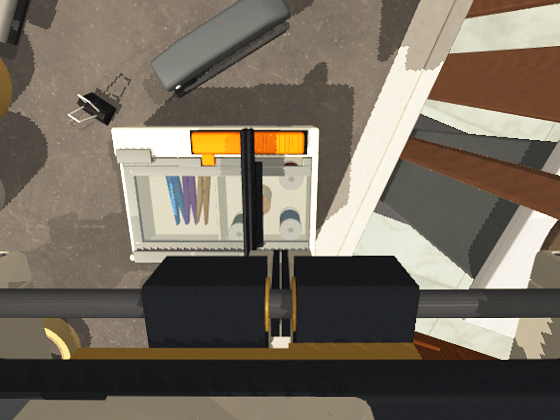

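The wrist view shows the bar from (191,131) to (307,154), the handle at x≈240-262, the box's outer rail edge at row 127 and its right (near) end at x≈318.

```bash
python3 - <<'E'
from h import *
im=cv2.imread("pics/w1.png")[:,:,::-1].copy();c=manip.get_calibration("wrist")
m=orange(im);m[:120]=0;m[156:]=0;m[:,:180]=0;m[:,315:]=0
P=np.argwhere(m)[:,::-1];print(P.min(0),P.max(0))
pts=[(306.5,132),(305,153.5),(192,131.5),(192,154.5)]
for q in onz(c,pts,84): print(unbox(q).round(1))
print("box corners")
for q in onz(c,[(319,127),(112.5,128)],72): print(unbox(q).round(1))
print("handle near top edge / face", [unbox(q).round(1) for q in onz(c,[(254,129),(262.5,165),(263.5,240)],115)])
print(proj(c,[box(p) for p in [(-85,-66,84),(-85,-46,84),(20,-66,84),(-39,-70,115),(-39,30,115),(-39,-70,87),(-100,-70,72),(100,-70,72)]]).round(1))
E
```

```text
[191 132] [303 155]
[-86.5 -66.5  84. ]
[-85.7 -47.   84. ]
[ 18.4 -66.5  84. ]
[ 20.  -45.6  84. ]
box corners
[-99.2 -70.6  72. ]
[ 97.2 -69.   72. ]
handle near top edge / face [array([-40.9, -70.2, 115. ]), array([-47.5, -40.7, 115. ]), array([-47.6,  27.5, 115. ])]
[[304.8 132.6]
 [304.3 154.6]
 [190.3 132.1]
 [251.7 129.2]
 [254.  242.6]
 [254.3 128. ]
 [319.8 127.7]
 [109.4 126.9]]
```

```bash
python3 -m creep '[0.2,0.01,0.2,0.01,0, 0.36,0.015,0.4,0.01,0, 0.36,0.015,0.6,0.01,0, 0.36,0.015,0.75,0.01,0, 0.36,0.015,0.75,0.01,0]' && python3 -c "
from h import *
go([-65,-56,103])
cv2.imwrite('pics/w2.png',manip.grab_frame('wrist')[:,:,::-1])"
```

```text
clock: 2.65
tcp_pos: [479.3, 12.3, 122.3]
tool_rot: [2.575, -1.792, -0.006]
wrist_force: [-0.3, -0.4, -0.3]
grip_width: 0.004
gripper_force: 0.0
clk 2.65 box tcp [-67.4 -54.2 122.3] F [-0.3 -0.4 -0.3] shift [ 0.012 -0.017  0.128] turn 0.004 q [ 0.44  0.15 -0.56 -0.   -0.86 -0.08]
```

View pics/w2.png

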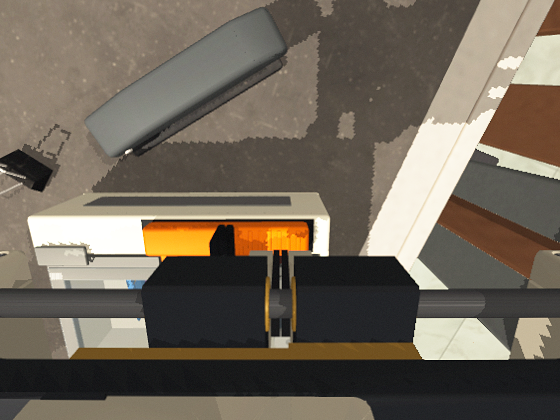

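The wrist view shows the bar from (143,222) to (310,250), the handle end at (222,238), and the closed fingertips at x≈268-295. I'll check how thick the tips are.

```bash
python3 - <<'E'
from h import *
s=manip.get_state();M=R.from_rotvec(s["tool_rot"]).as_matrix();c=manip.get_calibration("wrist")
for z in(11,-8,-40,-55):
    print(z,proj(c,[s["tcp_pos"]+M@np.array([x,y,z]) for x,y in((9.5,-21),(9.5,21),(9.5,0),(-9.5,0))]).round(0).tolist())
print(unbox(c["cam_to_world"][:3,3])-unbox(s["tcp_pos"]))
E
```

```text
11 [[243.0, 251.0], [321.0, 251.0], [282.0, 251.0], [282.0, 282.0]]
-8 [[238.0, 267.0], [326.0, 267.0], [282.0, 267.0], [282.0, 301.0]]
-40 [[228.0, 305.0], [337.0, 305.0], [282.0, 305.0], [282.0, 346.0]]
-55 [[221.0, 330.0], [344.0, 330.0], [283.0, 330.0], [283.0, 375.0]]
[  1.47361983 -79.1788042  146.7646525 ]
```

```bash
python3 -c "
import cv2
i=cv2.imread('pics/w2.png')[210:360,190:370];i=cv2.convertScaleAbs(i,alpha=1.6,beta=25);cv2.imwrite('pics/c2.png',cv2.resize(i,None,fx=4,fy=4,interpolation=cv2.INTER_CUBIC))"
```

```text
(no output)
```

View pics/c2.png

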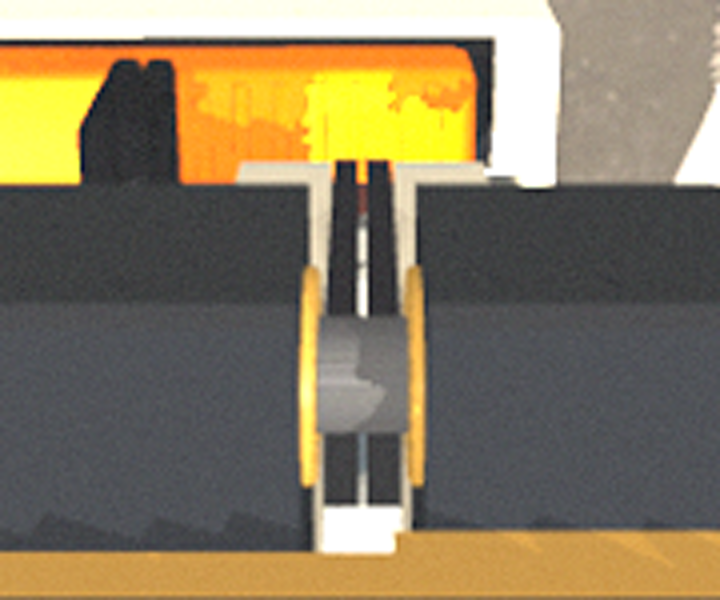

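The closed fingertips end in flat L-shaped feet, about ±16 mm wide. I'll press down behind the handle, then push, and back off before lifting.

```bash
python3 -m creep '[0.013,0,0.07,0,0, 0.013,0,0.14,0,0, 0.013,0,0.15,0,0, 0.013,0,0.15,0,0]' && python3 -m creep '[0,0,0.01,0,0, 0,0,0.02,0,0, 0,0,0.03,0,0, 0,0,0.03,0,0]' && python3 -c "
from h import *
go([-67,-56,86])"
```

```text
clock: 3.1
tcp_pos: [481.9, 10.0, 102.5]
tool_rot: [2.578, -1.795, -0.0]
wrist_force: [0.5, -0.7, -0.2]
grip_width: 0.01
gripper_force: 0.0
clock: 3.5
tcp_pos: [481.9, 9.9, 98.0]
tool_rot: [2.578, -1.796, -0.0]
wrist_force: [0.2, 0.5, 0.2]
grip_width: 0.005
gripper_force: 0.0
clk 3.5 box tcp [-65.8 -57.4  98. ] F [0.2 0.5 0.2] shift [-0.009  0.008  0.08 ] turn 0.003 q [ 0.43  0.19 -0.59 -0.   -0.79 -0.08]
```

```bash
python3 -m creep '[-0.005,0,0.015,0,0, -0.01,0,0.03,0,0, -0.01,0,0.045,0,0, -0.01,0,0.045,0,0]' && python3 -m creep '[0,0,0.01,0,0, 0,0,0.02,0,0, 0,0,0.033,0,0, 0,0,0.033,0,0]' && python3 -c "
from h import *
go([-67,-56,86])"
```

```text
clock: 3.9
tcp_pos: [481.7, 11.2, 91.3]
tool_rot: [2.578, -1.795, 0.001]
wrist_force: [0.3, -1.4, 4.1]
grip_width: 0.007
gripper_force: 1.8
clock: 4.3
tcp_pos: [481.6, 11.2, 86.3]
tool_rot: [2.578, -1.795, 0.0]
wrist_force: [0.2, -3.6, 6.2]
grip_width: 0.006
gripper_force: 2.5
clk 4.3 box tcp [-65.6 -56.   86.3] F [ 0.2 -3.6  6.2] shift [0.    0.009 0.002] turn 0.003 q [ 0.43  0.2  -0.6   0.   -0.76 -0.08]
```

```bash
python3 -m creep '[0,-0.03,0.003,0,0, 0,-0.06,0.003,0,0, 0,-0.09,0.003,0,0, 0,-0.12,0.003,0,0, 0,-0.15,0.003,0,0]' && python3 -c "
from h import *
go([-67,-56,86])"
```

```text
clock: 4.8
tcp_pos: [500.9, 18.7, 85.3]
tool_rot: [2.575, -1.795, -0.004]
wrist_force: [-5.5, -2.3, 6.7]
grip_width: 0.006
gripper_force: 3.6
clk 4.8 box tcp [-45.  -55.6  85.3] F [-5.5 -2.3  6.7] shift [ 0.002  0.147 -0.004] turn 0.002 q [ 0.43  0.24 -0.56 -0.   -0.78 -0.08]
```

```bash
python3 -m creep '[0,-0.03,0,0,0, 0,-0.06,0,0,0, 0,-0.06,0,0,0]' && python3 -c "
from h import *
go([-67,-56,86])
cv2.imwrite('pics/w3.png',manip.grab_frame('wrist')[:,:,::-1])"
```

```text
clock: 5.1
tcp_pos: [510.1, 22.1, 85.4]
tool_rot: [2.576, -1.795, -0.003]
wrist_force: [-3.4, -1.5, 4.3]
grip_width: 0.004
gripper_force: 2.8
clk 5.1 box tcp [-35.2 -55.6  85.4] F [-3.4 -1.5  4.3] shift [ 0.003  0.212 -0.004] turn 0.002 q [ 0.43  0.25 -0.54 -0.   -0.78 -0.07]
```

View pics/w3.png

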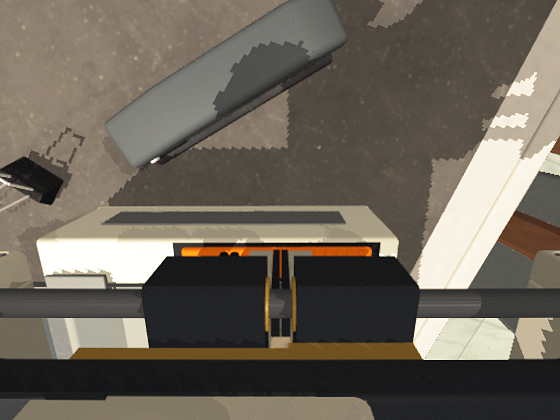

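```bash
python3 -m creep '[0,-0.06,0,0,0, 0,-0.12,0,0,0, 0,-0.18,0,0,0, 0,-0.24,0,0,0, 0,-0.3,0,0,0]' && python3 -m creep '[0,-0.015,0,0,0, 0,-0.03,0,0,0, 0,-0.03,0,0,0]' && python3 -c "
from h import *
go([-67,-56,86])"
```

```text
clock: 5.65
tcp_pos: [551.8, 37.6, 85.3]
tool_rot: [2.575, -1.795, -0.004]
wrist_force: [-6.2, -2.2, 7.0]
grip_width: 0.008
gripper_force: 3.7
clock: 5.95
tcp_pos: [556.3, 39.2, 85.4]
tool_rot: [2.576, -1.795, -0.003]
wrist_force: [-4.2, -1.8, 5.9]
grip_width: 0.005
gripper_force: 3.0
clk 5.95 box tcp [ 14.1 -55.5  85.4] F [-4.2 -1.8  5.9] shift [ 0.003  0.541 -0.003] turn 0.002 q [ 0.42  0.32 -0.44 -0.   -0.82 -0.07]
```

```bash
python3 -m creep '[0,-0.015,0,0,0, 0,-0.03,0,0,0, 0,-0.045,0,0,0, 0,-0.06,0,0,0, 0,-0.06,0,0,0]' && python3 -c "
from h import *
go([-67,-56,86])"; python3 -m creep '[0,-0.01,0,0,0, 0,-0.02,0,0,0, 0,-0.02,0,0,0]'
```

```text
clock: 6.45
tcp_pos: [564.6, 42.3, 85.4]
tool_rot: [2.576, -1.795, -0.003]
wrist_force: [-3.5, -1.6, 5.7]
grip_width: 0.009
gripper_force: 3.0
clk 6.45 box tcp [ 22.9 -55.5  85.4] F [-3.5 -1.6  5.7] shift [ 0.003  0.6   -0.002] turn 0.002 q [ 0.42  0.33 -0.42 -0.   -0.82 -0.07]
clock: 6.75
tcp_pos: [567.0, 43.2, 85.3]
tool_rot: [2.575, -1.795, -0.004]
wrist_force: [-5.3, -1.8, 6.7]
grip_width: 0.004
gripper_force: 4.3
```

Not at the stop yet; I'll continue in 2–3 mm steps.

```bash
for i in 1; do python3 -m creep '[0,-0.01,0,0,0, 0,-0.02,0,0,0, 0,-0.02,0,0,0]'; done; python3 -c "
from h import *
go([-67,-56,86])
cv2.imwrite('pics/w4.png',manip.grab_frame('wrist')[:,:,::-1])"
```

```text
clock: 7.05
tcp_pos: [567.2, 43.2, 85.2]
tool_rot: [2.571, -1.793, -0.009]
wrist_force: [-15.8, -3.4, 15.4]
grip_width: 0.004
gripper_force: 9.4
clk 7.05 box tcp [ 25.7 -55.5  85.2] F [-15.8  -3.4  15.4] shift [0.003 0.618 0.   ] turn 0.001 q [ 0.42  0.34 -0.41 -0.   -0.83 -0.06]
```

View pics/w4.png

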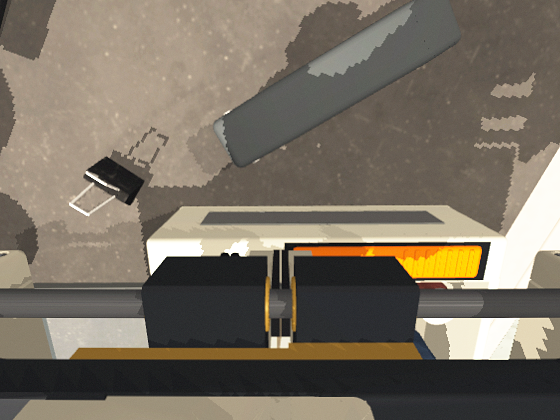

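The lid has reached its stop: the force jumped to 16 N at TCP x=25.7, as expected. The picture shows the bar at (290-480,262) and the handle end at (235,254). Next I back off, then lift.

```bash
python3 -m creep '[0,0.04,0,0,0, 0,0.08,0,0,0, 0,0.12,0,0,0, 0,0.16,0,0,0, 0,0.16,0,0,0]' && python3 -m creep '[0,0,-0.1,0,0, 0,0,-0.25,0,0, 0,0,-0.5,0,0, 0,0,-0.8,0,0, 0,0,-0.8,0,0]' && python3 -m creep '[-0.3,0.2,0,0,0, -0.6,0.4,0,0,0, -0.8,0.4,0,0,0, -0.8,0.4,0,0,0]' && python3 - <<'E'
from h import *
for n in("top","wrist"):
    im=manip.grab_frame(n);cv2.imwrite(f'pics/{n}5.png',im[:,:,::-1])
t=cv2.imread('pics/top5.png')[170:290,210:370]
a=cv2.resize(t,(560,420),interpolation=cv2.INTER_CUBIC);w=cv2.imread('pics/wrist5.png')
cv2.imwrite('pics/f.png',cv2.resize(np.hstack([a,w]),(800,300)))
E
```

```text
clock: 7.6
tcp_pos: [549.3, 36.7, 86.4]
tool_rot: [-2.577, 1.794, -0.001]
wrist_force: [2.4, 1.9, 4.6]
grip_width: 0.005
gripper_force: 2.5
clock: 8.1
tcp_pos: [550.8, 36.6, 210.9]
tool_rot: [-2.575, 1.792, -0.006]
wrist_force: [0.4, 0.5, -0.4]
grip_width: 0.004
gripper_force: 0.0
clock: 8.5
tcp_pos: [448.2, 129.8, 205.2]
tool_rot: [2.579, -1.791, -0.003]
wrist_force: [0.6, 0.4, 0.9]
grip_width: 0.004
gripper_force: 0.0
```

View pics/f.png

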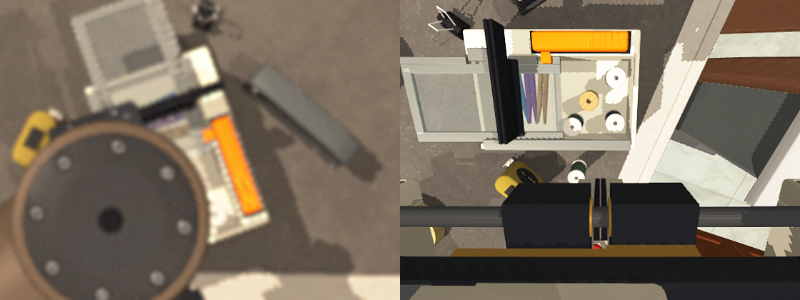

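The lid is open and the bar's nose is visible at (545,57) in the second notch. I'll check the bar height and the lid travel numerically.

```bash
python3 - <<'E'
from h import *
c=manip.get_calibration("wrist");im=cv2.imread('pics/wrist5.png')[:,:,::-1].copy()
m=orange(im);m[90:]=0
P=np.argwhere(m)[:,::-1];print(P.min(0),P.max(0))
for z,b in((84,0),(74,10)):
    print(z,proj(c,[box(p) for p in((-85,-66,z),(-85,-46,z),(20,-66,z),(20,-46,z))]).round(1).tolist())
g=cv2.cvtColor(im,cv2.COLOR_RGB2GRAY)
for tr in(.079,.085):
    x=-39+tr*1000;print(tr,proj(c,[box((x,-70,115)),box((x,0,115)),box((x+10,0,115))]).round(1).tolist())
r=int(proj(c,[box((46,0,115))])[0,1]);print(r,g[r,100:190])
E
```

```text
[184  43] [319  88]
84 [[320.9, 45.2], [319.9, 73.6], [182.9, 44.8], [185.1, 73.2]]
74 [[319.3, 47.9], [318.4, 75.1], [186.6, 47.5], [188.6, 74.8]]
0.079 [[138.8, 28.3], [150.7, 136.2], [136.9, 136.2]]
0.085 [[129.8, 28.3], [142.4, 136.2], [128.7, 136.2]]
136 [157 158 156 158 157 153 169 210 215 216 215 206 193 168 167 169 168 169
 171 169 171 169 168 168 168 171 171 170 174 152  24  38  39  35  26  19
  20  41  42  38  37  24  20  12  17  26  17  17  21  16  21  13  16  25
  16  16  19  15  15  11  11  18  23  22  25  24  23  21  19  52 128 117
 114 105 100 114 152 114 113 115 111 114 111 109 114 111 113 115 109  99]
```

The bar is up (its edges match z=84 mm) and the lid travel is about 84 mm. I'm handing in.

```bash
python3 -c "
from rig import manip
print(manip.finish_job())"
```

```text
the job is handed in; nothing more can be done
None
```

I handed the job in after about 8.5 s: the lid is open to about 84 mm of its 85 mm travel, the orange bar is back up in the second notch, and the arm is clear of the box; the hand-in gave no verdict.

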